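# Draw a blank from the spring magazine and clamp it in the holding jig

## Robot

A 6-joint arm with a two-finger parallel gripper is mounted at the origin on a cart in front of the work surface, level with it; the furniture and walls round the work are solid. World frame = base frame: x ahead of the robot, y to its left, z up, the work surface at z = 0. Lengths are in mm, angles in rad, forces in N, time in s.
With the tool pointing down it reaches from about 400 to 925 mm from the base axis. Payload 12.5 kg.
Tool frame: the origin (TCP) lies at the very end of the fingers, on their centre line; the grasp point (between the pads) lies 19 mm behind it; z points along the fingers, y is the line along which they close (so a half turn about z gives the same grasp; the last joint's range is limited). The gripper opens to 95 mm and grips with 3 to 60 N. Pads are 20 mm wide; open, the fingers measure 119 mm over their backs; the gripper's body (75 mm by 180 mm) begins 59 mm behind the grasp point.
Start: joints at [-1.28, 0.491, 1.559, -0, 1.092, -0.106], TCP at [241.567, -576.448, 214.661] pointing down, gripper open.
Joint ranges: [-3.1, 3.1], [-0.84, 2.19], [0.05, 2.79], [-1.13, 4.28], [0.06, 2.93], [-2.69, 2.69]. Speed limits (rad/s): [2.22, 2.22, 2.79, 3.14, 3.14, 3.14].

## Interface

Orientations are given as [roll, pitch, yaw] about the fixed x, y, z axes, in that order (R = Rz(yaw) Ry(pitch) Rx(roll)).
In Python, from cell import state, read_camera, camera_info, job_done gives the robot as it stands.
- The arm moves only by the shell command python3 -m handwheel, which reads ROWS from standard input. ROWS is a JSON list of rows, 1 to 5 of them, each an object with the fields xyz (a list: dx, dy, dz in mm), yaw (a turn about the tool's z in rad), finger_gap (the opening from 0.0 (shut) to 1.0 (fully open)); a field left out counts as zero (the opening has to be given); each row is the pose to reach, as a shift and turn from the pose commanded when the command began, along the tool's axes at that moment; what a row does not reach only later rows make up. A row lasts 1/12 s, in which the tool goes at most 41.7 mm and 0.125 rad, less where a joint would pass 70% of its speed; a pose out of reach is approached as far as the arm can. The fingers move at their own pace and stop on an object; the grip force is fixed at half the most. Time passes only in rows, so rows that do not move let the fingers close. It prints the time, the measured TCP pose, the force, the opening and the grip force at its end. Input that does not fit is refused with a message, and nothing moves.
- state(): the state, without advancing time (a new reading comes with each control period).
- read_camera(name): name is "scene" or "top" or "wrist"; returns (picture, depth): 400x640x3 uint8, red, green, blue; 400x640 float32, mm along the optical axis (not along the pixel's ray), 0 where there is no reading.
- camera_info(name): a dict with "vertical_fov" (degrees; the focal length in pixels is half the picture's height over the tangent of half this angle, whatever the lens; pixels are square), "cx", "cy" (the principal point, pixels), "origin" and "attitude" of the camera in the world. Camera axes: x right, y down, z forward; pixel columns grow to the right and rows downward; lengths in mm; the calibration is good to about 2 mm. A picture is of the moment at which its call begins: read the wrist's pose just before it. camera_info takes no time and is no camera call; for the wrist camera it gives the pose at the moment of the call.
- job_done(): hands the job in; it is judged then, once.
The state is a dict: "t": time; "joints": joint angles; "qvel": joint speeds; "tau": joint torques, N m; "eef_pos": TCP position; "tcp_rot": TCP orientation; "ft_force": force on the tool from outside, world axes, zero at the start; "moment": the same for the moment, N m; "opening": opening from 0.0 (shut) to 1.0 (fully open); "grip_force": force on a finger pad.
Only numpy, scipy, OpenCV 4.12 (cv2) and the standard library are available. Lean on these libraries where they do the work, as an engineer would, in place of code of your own. Each camera call takes 0.05 s, during which the arm holds its last target. There are 200 camera calls.

## Task

Load the holding jig: draw the top timber blank out of the spring-loaded magazine so that the next one lifts into its place under the lips, and lay it flat in the jig, snug against both the end fence and the side fence. Then swing the keeper bar all the way round across the blank to its stop. Leave the other two blanks in the magazine and do not disturb the things lying around.

Things in the scene. Friction and masses are not known exactly. Their poses are not given: they have to be found in the camera images.
- magazine: Fixed grey metal magazine, 124 x 94 x 126 mm, with a stack of three timber blanks, their 90 mm length along its x. Origin on the table under the stack's centre; z up; -x is its open front (roughly towards the robot), where blanks are drawn out. Walls stand round the rear half only (x over 6 mm, outer faces y = +-37.5 mm), plus a front stop (x = -54 to -38 mm with its posts) up to z = 84 mm.
- magazine_top (a point): Centre of the top blank's upper face, z = 120 mm, axes as the magazine. Two 6 mm lips from y = +-22 mm outwards hold down only its rear, x = 6 to 50 mm: slide it level at least 45 mm to -x before lifting. Its front part (x = -45 to 6) is free above and at both sides. The blank below is just as wide: fingertips no deeper than 28 mm under this face.
- follower (a joint): Lift of the spring-loaded follower plate under the stack, m: 0 with three blanks, about 0.030 once one is out and the next has risen to the lips. It presses the stack up on the lips with about 3 to 6 N.
- blank_1: Top blank of the stack: timber offcut, a block 60 x 90 x 30 mm, about 110 g; origin at the centre of its underside, z up, its 90 mm length along its y, 60 mm width along x. In the magazine its underside is at z = 90 mm and its y lies along the magazine's x.
- blank_2: Middle blank, stays in the magazine: timber offcut, a block 60 x 90 x 30 mm, about 110 g; origin at the centre of its underside, z up, its 90 mm length along its y, 60 mm width along x. 
- blank_3: Bottom blank, stays in the magazine: timber offcut, a block 60 x 90 x 30 mm, about 110 g; origin at the centre of its underside, z up, its 90 mm length along its y, 60 mm width along x. 
- jig: Fixed plywood jig, plate 136 x 136 x 12 mm. Origin on the table under the blank's proper place; z up; x along the seated blank, roughly away from the robot. End fence: inner face x = 45 mm, 90 mm wide. Short side fence: inner face y = 30 mm, x = 9 to 45 mm. Both 24 mm above the plate. Keeper's pivot post, 14 mm thick, at x = 20, y = -46 mm. Finger room beside the near half (x = -45 to 0).
- jig_seat (a point): On the jig plate's upper face (12 mm above the table), at the centre of the underside of a blank that touches both fences; axes as the jig. The blank's 90 mm length must lie along x (either way round).
- keeper_pivot (a point): Point on the vertical pivot axis of the keeper bar, at the bar's underside, 44 mm above the table, at x = 20, y = -46 mm of the jig; axes as the jig.
- keeper (a joint): Angle of the keeper bar, rad: 0 = closed, bar across the blank along the jig's +y, at its stop; it grows clockwise seen from above, 1.57 = bar pointing along the jig's +x; limit 2.2. Stiff: stays where it is left, 0.08 N m to move (about 2 N at the peg).
- keeper_grip (a point): Middle of the upright black round peg on the keeper bar, 50 mm from the pivot axis. The peg is 14 mm thick, 34 mm tall, from 52 to 86 mm above the table (this point: 69 mm). The bar is 18 mm wide, 8 mm thick, 44 to 52 mm above the table, 2 mm over a seated blank.
- guard_nose (a point): Fixed obstacle, no part of the work: the saw's tall grey blade guard with a red nose, hanging over the table to the left of the work. It fills world y = 0.15 to 0.23 m from its nose at x = 0.56 m onwards away from the robot, 0.06 to 0.6 m above the table. The arm starts on its left side: pass in front of it, nearer the robot. This point: lower front end of the nose.
- tape_measure: Bystander: yellow and black tape measure, 62 x 82 x 36 mm; origin at its underside.
- grease_tin: Bystander: round blue tin, 69 mm across, 47 mm tall; origin at its underside.
- pencil: Bystander: red carpenter's pencil, 166 mm long; origin at its underside.
- star_knob: Bystander: black star knob with a steel stud, 48 mm across, 62 mm tall; origin at its underside.
Things that resemble listed ones, but are neither listed nor needed, are in the scene too. What is shaped like the blank_2 but green is not meant.

How it is judged:
By the outcome, as a careful person would: the job done as asked, in the order asked, and still so for the second after the job is handed in, with the robot touching nothing.
It also fails if it takes over 58 s, if anything falls off the work surface, if the arm or the gripper's body presses on something with over 40 N, if the wrist force passes 120 N, or if a joint passes its speed limit or range.

## Working session

There is one attempt and no reset: what is moved stays moved. The work goes in short steps, Python scripts to look and compute and a shell command to move; the robot and the scene stay as the last step left them, time stands still between calls to the robot, and variables do not carry over. Pictures are saved under pics/ and viewed, at most 10 in all, crops included, and the job is handed in when it is done.

```bash
ls; mkdir -p pics
cat > h.py <<'E'
import numpy as np,cv2
from cell import *
from scipy.spatial.transform import Rotation as R
def K(n):
    c=camera_info(n); f=200/np.tan(np.radians(c["vertical_fov"])/2); return c,f
def rot(a):
    a=np.array(a,float); return a if a.shape==(3,3) else R.from_euler('xyz',a).as_matrix()
def pts(c,f,d):
    v,u=np.mgrid[0:400,0:640]
    P=np.stack([(u-c["cx"])/f*d,(v-c["cy"])/f*d,d],-1)
    return P@rot(c["attitude"]).T+np.array(c["origin"])
def plane(c,f,u,v,z):
    r=rot(c["attitude"])@np.array([(u-c["cx"])/f,(v-c["cy"])/f,1]); o=np.array(c["origin"]); return o+r*(z-o[2])/r[2]
E
python3 - <<'E'
from h import *
print(state())
for n in("scene","top"):
    c,f=K(n);print(n,c,f)
    p,d=read_camera(n);cv2.imwrite(f"pics/{n}0.png",p[:,:,::-1]);np.savez(f"{n}0.npz",p=p,d=d)
E
```

```text
pics
{'t': 0.0, 'joints': array([-1.27964567e+00,  4.91516498e-01,  1.55944935e+00, -5.20494958e-06,
        1.09167512e+00, -1.05583350e-01]), 'qvel': array([-0.00030163, -0.00136831, -0.00165969,  0.00068732,  0.00110085,
       -0.00035006]), 'tau': array([ 1.19022850e-03, -6.12643147e+01, -2.58180231e+01,  6.93530194e-02,
        4.82251926e-02, -1.10768869e-04]), 'eef_pos': array([ 241.46570636, -576.21323094,  214.08852933]), 'tcp_rot': array([-3.14054969e+00, -1.05888814e-04,  3.96736356e-01]), 'ft_force': array([-0.32854994, -0.05609501,  0.12956622]), 'moment': array([0.00653441, 0.0250862 , 0.00628467]), 'grip_force': 0.0, 'opening': 0.9982776029216838}
scene {'vertical_fov': 56.43902496452259, 'cx': 315.7142577807477, 'cy': 201.6880301857884, 'origin': array([ 69.08930961, 884.76809369, 631.28370525]), 'attitude': array([-2.06505878, -0.0215532 , -2.67299077])} 372.6936010628892
top {'vertical_fov': 49.93906514421272, 'cx': 321.8819876561444, 'cy': 204.95568993025825, 'origin': array([ 250.17912533,   11.01047039, 1347.16109581]), 'attitude': array([-2.93982503,  0.00717645, -1.6603479 ])} 429.4975157935917
```

View pics/scene0.png

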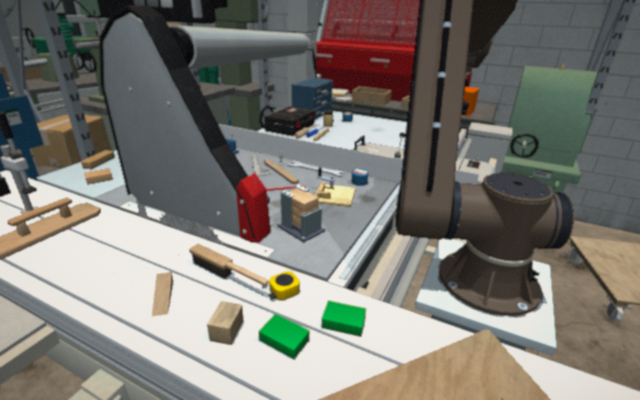

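View pics/top0.png

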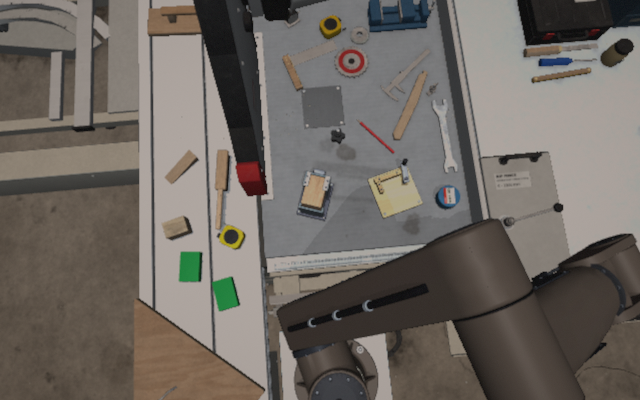

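The top view shows the magazine near px (316,193), the jig near (396,190) with the keeper peg near (405,163), and the guard nose at (250,180). Next I'll measure them and look closer.

Run:
```python
from h import *
z=np.load("top0.npz");p,d=z["p"],z["d"];c,f=K("top")
P=pts(c,f,d)
crop=p[145:225,285:445];cv2.imwrite("pics/crop0.png",cv2.resize(crop,(800,400),interpolation=cv2.INTER_CUBIC)[:,:,::-1])
hsv=cv2.cvtColor(p,cv2.COLOR_RGB2HSV)
x,y,h=P[...,0],P[...,1],P[...,2]
print("table z",np.median(h[240:245,300:380]))
def rect(m,name,zp):
    n,l,s,_=cv2.connectedComponentsWithStats(m.astype(np.uint8))
    i=1+np.argmax(s[1:,4]);v,u=np.nonzero(l==i)
    q=np.array([plane(c,f,a,b,zp)[:2] for a,b in zip(u,v)],np.float32)
    print(name,s[i],cv2.minAreaRect(q),"depth z",np.median(h[l==i]))
roi=np.zeros(d.shape,bool);roi[145:225,285:345]=1
rect(roi&(h>112)&(h<130),"mag top",120)
rect(roi&(hsv[...,0]<25)&(hsv[...,1]>70)&(hsv[...,2]>110),"blank",120)
roi[:]=0;roi[150:225,355:445]=1
rect(roi&(h>6)&(h<22),"plate",12)
for nm,lo,hi in(("fence",28,42),("bar",46,58),("peg",62,100)):
    m=roi&(h>lo)&(h<hi);print(nm,m.sum());
    for a,b in np.argwhere(m)[::1][:70]: print((b,a,*np.round(P[a,b]).astype(int)),end=" ")
    print()
```

```text
table z 0.8066443563579924
mag top [301 168  30  40 776] ((557.409423828125, 14.554222106933594), (75.58335876464844, 112.26455688476562), 71.07329559326172) depth z 121.10811509770633
blank [302 175  23  33 526] ((546.3877563476562, 16.733055114746094), (60.25016403198242, 90.8861312866211), 73.07086944580078) depth z 120.73606536170303
plate [ 367  167   55   51 1486] ((547.0383911132812, -238.04229736328125), (145.19268798828125, 137.86924743652344), 14.528098106384277) depth z 12.81859794834861
fence 189
(np.int64(398), np.int64(169), np.int64(612), np.int64(-254), np.int64(36)) (np.int64(399), np.int64(169), np.int64(612), np.int64(-257), np.int64(36)) (np.int64(395), np.int64(170), np.int64(610), np.int64(-245), np.int64(33)) (np.int64(396), np.int64(170), np.int64(610), np.int64(-248), np.int64(33)) (np.int64(397), np.int64(170), np.int64(610), np.int64(-251), np.int64(33)) (np.int64(398), np.int64(170), np.int64(608), np.int64(-253), np.int64(38)) (np.int64(399), np.int64(170), np.int64(608), np.int64(-257), np.int64(36)) (np.int64(400), np.int64(170), np.int64(609), np.int64
[... 11270 characters left out ...]
), np.int64(86)) (np.int64(406), np.int64(161), np.int64(622), np.int64(-272), np.int64(84)) (np.int64(402), np.int64(162), np.int64(624), np.int64(-262), np.int64(71)) (np.int64(403), np.int64(162), np.int64(622), np.int64(-264), np.int64(77)) (np.int64(404), np.int64(162), np.int64(619), np.int64(-265), np.int64(85)) (np.int64(405), np.int64(162), np.int64(620), np.int64(-269), np.int64(80)) (np.int64(403), np.int64(163), np.int64(621), np.int64(-266), np.int64(67)) (np.int64(404), np.int64(163), np.int64(619), np.int64(-267), np.int64(74)) (np.int64(405), np.int64(163), np.int64(621), np.int64(-272), np.int64(67)) (np.int64(405), np.int64(179), np.int64(570), np.int64(-266), np.int64(64))
```

View pics/crop0.png

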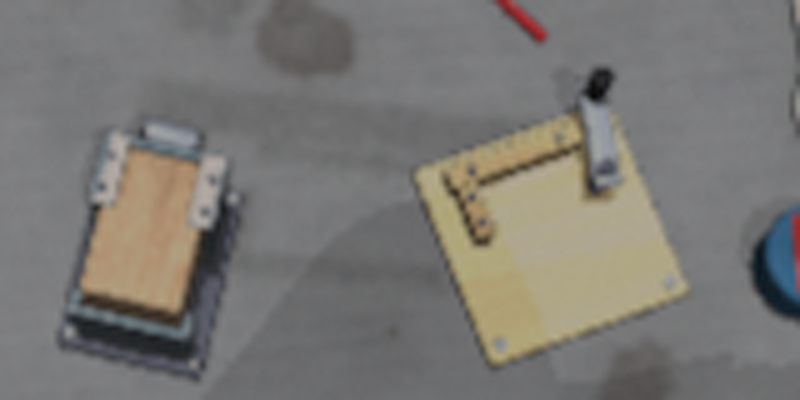

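The crop shows the magazine with its lips at the far end and the free front below. The jig has its end fence towards the top, its side fence at the left and its keeper bar pointing away. I'll move to a spot above and between them for a wrist view.

```bash
python3 -c "
from h import *
print(K('wrist'))"
echo '[{"xyz": [20, -17, -10], "finger_gap": 1}, {"xyz": [50, -42, -22], "finger_gap": 1}, {"xyz": [80, -68, -36], "finger_gap": 1}, {"xyz": [108, -91, -50], "finger_gap": 1}, {"xyz": [133, -113, -60], "finger_gap": 1}]' | python3 -m handwheel
echo '[{"xyz": [27, -23, -12], "finger_gap": 1}, {"xyz": [53, -45, -24], "finger_gap": 1}, {"xyz": [80, -68, -36], "finger_gap": 1}, {"xyz": [107, -90, -48], "finger_gap": 1}, {"xyz": [133, -113, -60], "finger_gap": 1}]' | python3 -m handwheel
echo '[{"xyz": [27, -23, -12], "yaw": 0.1, "finger_gap": 1}, {"xyz": [53, -45, -24], "yaw": 0.2, "finger_gap": 1}, {"xyz": [80, -68, -36], "yaw": 0.3, "finger_gap": 1}, {"xyz": [110, -95, -50], "yaw": 0.4, "finger_gap": 1}, {"xyz": [133, -113, -60], "yaw": 0.4, "finger_gap": 1}]' | python3 -m handwheel
echo '[{"finger_gap": 1}, {"finger_gap": 1}]' | python3 -m handwheel
python3 - <<'E'
from h import *
s=state();print(s["eef_pos"],s["tcp_rot"],s["joints"])
c,f=K("wrist");p,d=read_camera("wrist");print(c,f)
cv2.imwrite("pics/w1.png",p[:,:,::-1]);np.savez("w1.npz",p=p,d=d,o=c["origin"],a=c["attitude"])
E
```

```text
({'vertical_fov': 71.3830327511206, 'cx': 318.9979304778827, 'cy': 202.79011135833605, 'origin': array([ 310.52743188, -548.49272474,  385.75393654]), 'attitude': array([ 2.87396086e+00,  1.47526775e-03, -1.17388363e+00])}, np.float64(278.41643483174994))
t: 0.52
eef_pos: [321.2, -419.0, 275.5]
tcp_rot: [3.141, -0.0, 0.397]
ft_force: [0.7, 0.0, 0.5]
opening: 0.999
grip_force: 0.0
t: 0.93
eef_pos: [400.0, -263.5, 335.1]
tcp_rot: [-3.141, 0.0, 0.397]
ft_force: [0.6, 0.2, -0.5]
opening: 0.997
grip_force: 0.0
t: 1.35
eef_pos: [479.0, -107.1, 395.6]
tcp_rot: [-3.142, -0.001, -0.009]
ft_force: [-0.2, -0.1, 0.6]
opening: 1.001
grip_force: 0.0
t: 1.52
eef_pos: [478.9, -108.4, 394.7]
tcp_rot: [3.141, -0.0, -0.0]
ft_force: [0.8, -0.2, -0.2]
opening: 1.002
grip_force: 0.0
[ 478.91438981 -108.38625941  394.65089368] [ 3.14133832e+00 -1.40029829e-04 -3.53855567e-05] [-3.57076381e-01  1.51000380e-01  1.58550806e+00 -1.91990443e-04
  1.40486413e+00  1.21378704e+00]
{'vertical_fov': 71.3830327511206, 'cx': 318.9979304778827, 'cy': 202.79011135833605, 'origin': array([ 553.64438479, -109.16512204,  566.29642451]), 'attitude': array([ 2.87387450e+00,  1.03828388e-04, -1.57067243e+00])} 278.41643483174994
```

View pics/w1.png

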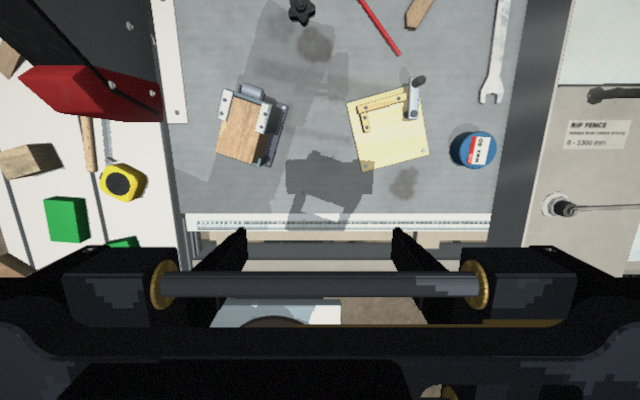

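The wrist view shows the magazine at about (245,128), the jig at (388,130), the peg near (418,82) and the tin at (472,150). I'll measure precisely from it.

```bash
cat > meas.py <<'E'
from h import *
def meas(fn,cam,rb,rj,f):
    z=np.load(fn);p,d=z["p"],z["d"]
    c=dict(camera_info(cam))
    if cam=="wrist": c.update(origin=z["o"],attitude=z["a"])
    P=pts(c,f,d);h=P[...,2];hsv=cv2.cvtColor(p,cv2.COLOR_RGB2HSV)
    def comp(m,roi):
        k=np.zeros(d.shape,bool);k[roi[0]:roi[1],roi[2]:roi[3]]=1
        n,l,s,_=cv2.connectedComponentsWithStats((m&k).astype(np.uint8));return l==1+np.argmax(s[1:,4])
    def rect(m,zp):
        v,u=np.nonzero(m);q=np.array([plane(c,f,a,b,zp)[:2] for a,b in zip(u,v)],np.float32)
        (cx,cy),(w,hh),a=cv2.minAreaRect(q);return np.round([cx,cy,w,hh,a],2),np.round(np.median(h[m]),1),m.sum()
    wood=(hsv[...,0]<26)&(hsv[...,1]>60)
    out={}
    out["blank"]=rect(comp(wood&(hsv[...,2]>70)&(h>110)&(h<130),rb),120)
    out["plate"]=rect(comp((h>6)&(h<45)&(hsv[...,0]<32)&(hsv[...,1]>60),rj),12)
    out["plate_lo"]=rect(comp((h>8)&(h<19)&(hsv[...,0]<32),rj),12)
    out["bar"]=rect(comp((h>46)&(h<58),rj),52)
    out["peg"]=rect(comp((h>78)&(h<92),rj),86)
    m=comp((h>30)&(h<41)&(hsv[...,0]<32)&(hsv[...,1]>60),rj);out["fence"]=rect(m,36)
    for k,v in out.items(): print(cam,k,v)
    return P,p,c
if __name__=="__main__":
    meas("w1.npz","wrist",(80,175,205,290),(65,180,335,440),K("wrist")[1])
    meas("top0.npz","top",(145,225,285,345),(150,225,355,445),K("top")[1])
E
python3 meas.py
```

```text
wrist blank (array([548.26,  12.68,  60.39,  89.33,  71.21]), np.float64(121.4), np.int64(2003))
wrist plate (array([ 584.15, -231.9 ,   58.47,  100.97,   17.64]), np.float64(36.2), np.int64(832))
wrist plate_lo (array([ 549.  , -241.29,  135.58,  136.03,   15.2 ]), np.float64(13.3), np.int64(4141))
wrist bar (array([ 600.76, -271.74,   68.82,   18.53,    2.38]), np.float64(53.1), np.int64(371))
wrist peg (array([ 625.72, -270.02,   12.51,   15.48,   25.92]), np.float64(86.7), np.int64(77))
wrist fence (array([ 579.55, -225.11,   49.38,   90.18,   17.7 ]), np.float64(37.2), np.int64(516))
top blank (array([547.18,  17.32,  60.08,  91.12,  72.03]), np.float64(120.7), np.int64(536))
top plate (array([ 547.52, -235.77,  133.82,  132.58,   17.5 ]), np.float64(14.0), np.int64(864))
top plate_lo (array([ 548.81, -237.93,  136.09,  136.57,   15.26]), np.float64(12.9), np.int64(1369))
top bar (array([ 599.59, -268.88,   67.34,   17.98,    2.73]), np.float64(52.8), np.int64(100))
top peg (array([ 624.8 , -267.25,    9.17,   12.99,   82.7 ]), np.float64(85.1), np.int64(17))
top fence (array([ 580.78, -222.38,   48.9 ,   89.  ,   19.52]), np.float64(36.7), np.int64(157))
```

```bash
echo '[{"xyz": [-2, 25, 35], "yaw": -0.1, "finger_gap": 1}, {"xyz": [-4, 50, 75], "yaw": -0.2, "finger_gap": 1}, {"xyz": [-6, 80, 115], "yaw": -0.28, "finger_gap": 1}, {"xyz": [-8, 108, 155], "yaw": -0.28, "finger_gap": 1}, {"xyz": [-9, 132, 185], "yaw": -0.28, "finger_gap": 1}]' | python3 -m handwheel
echo '[{"finger_gap": 1}, {"finger_gap": 1}, {"finger_gap": 1}]' | python3 -m handwheel >/dev/null
cat > snap.py <<'E'
import sys
from h import *
n=sys.argv[1];s=state();print(np.round(s["eef_pos"],1),np.round(s["tcp_rot"],3),round(s["opening"],3),s["ft_force"].round(1))
c,f=K("wrist");p,d=read_camera("wrist")
cv2.imwrite(f"pics/{n}.png",p[:,:,::-1]);np.savez(n+".npz",p=p,d=d,o=c["origin"],a=c["attitude"])
E
python3 snap.py w2
# tool x=(.961,.276) tool y=(.276,-.961); world d=(0,250) -> (69,-240)
echo '[{"xyz": [14, -35, -8], "yaw": 0.1, "finger_gap": 1}, {"xyz": [24, -72, -16], "yaw": 0.2, "finger_gap": 1}, {"xyz": [34, -108, -24], "yaw": 0.3, "finger_gap": 1}, {"xyz": [34, -120, -30], "yaw": 0.4, "finger_gap": 1}, {"xyz": [34, -120, -30], "yaw": 0.4, "finger_gap": 1}]' | python3 -m handwheel
# yaw now -0.12: tool x=(.993,-.12) y=(-.12,-.993); world d=(0,125)->(-15,-124)
echo '[{"xyz": [-4, -35, 0], "yaw": 0.1, "finger_gap": 1}, {"xyz": [-8, -70, 0], "yaw": 0.19, "finger_gap": 1}, {"xyz": [-12, -105, 0], "yaw": 0.19, "finger_gap": 1}, {"xyz": [-15, -124, 0], "yaw": 0.19, "finger_gap": 1}, {"xyz": [-15, -124, 0], "yaw": 0.19, "finger_gap": 1}]' | python3 -m handwheel
echo '[{"finger_gap": 1}, {"finger_gap": 1}, {"finger_gap": 1}]' | python3 -m handwheel >/dev/null
python3 snap.py w3
```

```text
t: 1.98
eef_pos: [468.2, -231.7, 222.9]
tcp_rot: [-3.141, 0.001, 0.276]
ft_force: [0.9, -0.4, 0.0]
opening: 0.999
grip_force: 0.0
[ 469.4 -230.4  225.4] [-3.142  0.     0.275] 1.001 [0.1 0.2 0.5]
t: 2.7
eef_pos: [469.7, -102.3, 257.7]
tcp_rot: [3.141, -0.004, -0.124]
ft_force: [-0.3, -1.0, -0.1]
opening: 0.997
grip_force: 0.0
t: 3.12
eef_pos: [470.1, 22.2, 255.7]
tcp_rot: [-3.141, -0.002, -0.307]
ft_force: [-0.2, -0.2, 0.0]
opening: 1.001
grip_force: 0.0
[470.3  18.8 255.1] [ 3.141e+00 -1.000e-03 -3.130e-01] 1.001 [ 0.3 -0.2 -0.1]
```

View pics/w2.png

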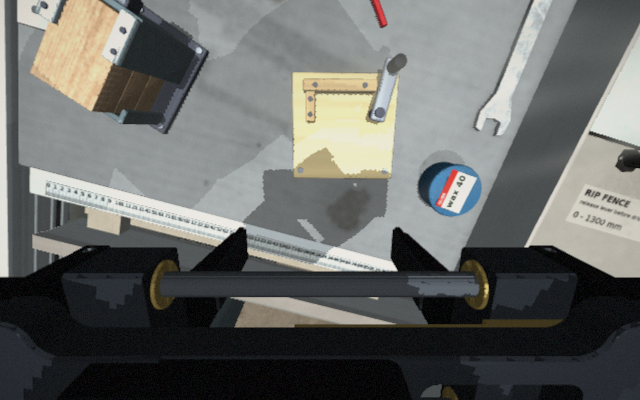

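View pics/w3.png

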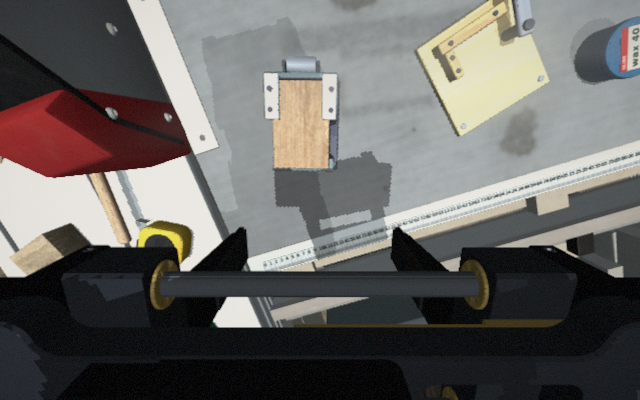

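In w2 the jig sits square to the tool, with its fences near (345,85) and (311,100) and the peg near (397,62). In w3 the magazine is nearly square to the tool at (302,122).

Run:
```python
from meas import *
f=K("wrist")[1]
P,p,c=meas("w2.npz","wrist",(0,120,30,150),(45,185,285,415),f)
# plate edges: front edge & left edge line fits on z=12
h=P[...,2];m=(h>8)&(h<42)
def fit(pix,zp):
    q=np.array([plane(c,f,u,v,zp)[:2] for u,v in pix],np.float32)
    vx,vy,x0,y0=cv2.fitLine(q,cv2.DIST_HUBER,0,.01,.01).ravel();return np.degrees(np.arctan2(vy,vx)),x0,y0
L=[(np.nonzero(m[v,280:330])[0][0]+279.5,v) for v in range(85,165)];print("left",fit(L,12))
B=[(u,np.nonzero(m[150:190,u])[0][-1]+150.5) for u in range(305,385)];print("front",fit(B,12))
# end fence inner edge(top z36): last row with h>28 per col
F=[(u,np.nonzero(h[70:105,u]>28)[0][-1]+70.5) for u in range(322,360)];print("endfence",fit(F,36))
S=[(np.nonzero(h[v,300:330]>28)[0][-1]+300.5,v) for v in range(97,118)];print("sidefence",fit(S,36))
P,p,c=meas("w3.npz","wrist",(70,178,260,345),(0,140,410,555),f)
h=P[...,2];m=(h>110)&(h<130)
L=[(np.nonzero(m[v,255:345])[0][0]+254.5,v) for v in range(125,162)];print("bl left",fit(L,120))
L=[(np.nonzero(m[v,255:345])[0][-1]+255.5,v) for v in range(125,162)];print("bl right",fit(L,120))
L=[(u,np.nonzero(m[140:190,u])[0][-1]+140.5) for u in range(280,324)];print("bl front",fit(L,120))
```

```text
wrist blank (array([547.58,  10.91,  67.1 ,  90.74,  71.97]), np.float64(121.5), np.int64(6211))
wrist plate (array([ 581.19, -223.15,   62.35,  114.89,   14.94]), np.float64(14.5), np.int64(2681))
wrist plate_lo (array([ 548.86, -241.78,  135.67,  135.74,   15.11]), np.float64(13.4), np.int64(8538))
wrist bar (array([ 600.77, -272.39,   69.62,   18.22,    2.39]), np.float64(53.2), np.int64(791))
wrist peg (array([ 625.04, -271.11,   13.36,   15.52,   48.41]), np.float64(86.9), np.int64(192))
wrist fence (array([ 577.93, -225.67,   49.4 ,   89.44,   15.77]), np.float64(37.2), np.int64(1187))
left (np.float32(15.319428), np.float32(529.91473), np.float32(-176.6488))
front (np.float32(-74.216934), np.float32(484.17706), np.float32(-262.05273))
endfence (np.float32(-74.22512), np.float32(587.08527), np.float32(-222.75572))
sidefence (np.float32(15.533101), np.float32(564.5002), np.float32(-198.60196))Traceback (most recent call last):
  File "<stdin>", line 14, in <module>
  File "meas.py", line 19, in meas
    out["peg"]=rect(comp((h>78)&(h<92),rj),86)
                    ~~~~^^^^^^^^^^^^^^^^^^
  File "meas.py", line 9, in comp
    n,l,s,_=cv2.connectedComponentsWithStats((m&k).astype(np.uint8));return l==1+np.argmax(s[1:,4])
                                                                                 ~~~~~~~~~^^^^^^^^^
    return _wrapfunc(a, 'argmax', axis=axis, out=out, **kwds)
    return bound(*args, **kwds)
ValueError: attempt to get argmax of an empty sequence
```

Run:
```python
from h import *
f=K("wrist")[1]
z=np.load("w3.npz");c=dict(camera_info("wrist"));c.update(origin=z["o"],attitude=z["a"]);P=pts(c,f,z["d"])
def fit(pix,zp):
    q=np.array([plane(c,f,u,v,zp)[:2] for u,v in pix],np.float32)
    vx,vy,x0,y0=cv2.fitLine(q,cv2.DIST_HUBER,0,.01,.01).ravel();return np.degrees(np.arctan2(vy,vx)),x0,y0
h=P[...,2];m=(h>112)&(h<130)
l=fit([(np.nonzero(m[v,255:345])[0][0]+254.5,v) for v in range(125,162)],120)
r=fit([(np.nonzero(m[v,255:345])[0][-1]+255.5,v) for v in range(125,162)],120)
b=fit([(u,np.nonzero(m[140:190,u])[0][-1]+140.5) for u in range(280,324)],120)
print(l,r,b)
t=np.radians((l[0]+r[0])/2);ex=np.array([np.cos(t),np.sin(t)]);ey=np.array([-ex[1],ex[0]])
lp,rp,bp=[np.array(k[1:]) for k in(l,r,b)]
print("width",(lp-rp)@ey,"theta",np.degrees(t),t,"centre",ex*(bp@ex+45)+ey*((lp+rp)@ey/2), "z",np.median(h[120:160,285:320]))
```

```text
(np.float32(-20.459713), np.float32(534.84375), np.float32(50.228653)) (np.float32(-19.750172), np.float32(517.6426), np.float32(-7.234491)) (np.float32(72.06672), np.float32(506.36902), np.float32(28.828772))
width 59.874348 theta -20.10494 -0.35089743 centre [548.60864   13.310303] z 121.44568116370132
```

```bash
echo '[{"xyz": [14, -5, 25], "yaw": 0.02, "finger_gap": 1}, {"xyz": [28, -10, 52], "yaw": 0.02, "finger_gap": 1}, {"xyz": [42, -15, 80], "yaw": 0.02, "finger_gap": 1}, {"xyz": [55, -20, 105], "yaw": 0.02, "finger_gap": 1}, {"xyz": [55, -20, 105], "yaw": 0.02, "finger_gap": 1}]' | python3 -m handwheel >/dev/null
echo '[{"finger_gap": 1}, {"finger_gap": 1}, {"finger_gap": 1}]' | python3 -m handwheel >/dev/null
python3 snap.py w4
```

```text
[528.5  21.5 151.5] [-3.141e+00 -2.000e-03 -3.330e-01] 1.003 [ 0.   0.  -0.2]
```

View pics/w4.png

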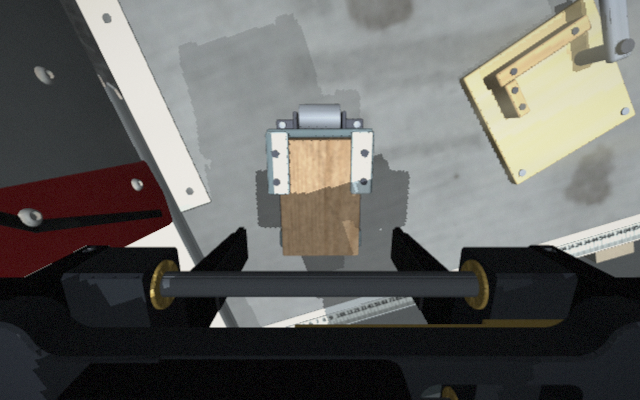

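The fingers at columns 243 and 396 straddle the blank at columns 281–360, centred and square. I'll descend and grip.

```bash
echo '[{"xyz": [0, 0, 15], "finger_gap": 1}, {"xyz": [0, 0, 32], "finger_gap": 1}, {"xyz": [0, 0, 46], "finger_gap": 1}, {"xyz": [0, 0, 55], "finger_gap": 1}, {"xyz": [0, 0, 55], "finger_gap": 1}]' | python3 -m handwheel
echo '[{"finger_gap": 1}, {"finger_gap": 0.5}, {"finger_gap": 0.5}, {"finger_gap": 0.5}, {"finger_gap": 0.5}]' | python3 -m handwheel
echo '[{"finger_gap": 0.5}, {"finger_gap": 0.5}, {"finger_gap": 0.5}, {"finger_gap": 0.5}, {"finger_gap": 0.5}]' | python3 -m handwheel
```

```text
t: 4.55
eef_pos: [528.0, 21.8, 94.4]
tcp_rot: [3.141, 0.001, -0.333]
ft_force: [-0.3, -0.3, 0.2]
opening: 1.001
grip_force: 0.0
t: 4.97
eef_pos: [528.7, 21.8, 95.4]
tcp_rot: [-3.141, -0.001, -0.333]
ft_force: [1.3, -0.3, 0.0]
opening: 0.772
grip_force: 0.0
t: 5.38
eef_pos: [528.5, 21.7, 95.0]
tcp_rot: [3.141, -0.0, -0.333]
ft_force: [-1.2, -1.5, 4.0]
opening: 0.631
grip_force: 30.0
```

```bash
echo '[{"xyz": [-4, 0, 0], "finger_gap": 0.5}, {"xyz": [-10, 0, 0], "finger_gap": 0.5}, {"xyz": [-16, 0, 0], "finger_gap": 0.5}, {"xyz": [-22, 0, 0], "finger_gap": 0.5}, {"xyz": [-28, 0, 0], "finger_gap": 0.5}]' | python3 -m handwheel
echo '[{"xyz": [-7, 0, 0], "finger_gap": 0.5}, {"xyz": [-14, 0, 0], "finger_gap": 0.5}, {"xyz": [-21, 0, 0], "finger_gap": 0.5}, {"xyz": [-28, 0, 0], "finger_gap": 0.5}, {"xyz": [-32, 0, 0], "finger_gap": 0.5}]' | python3 -m handwheel
echo '[{"xyz": [-1, 0, 0], "finger_gap": 0.5}, {"xyz": [-1, 0, 0], "finger_gap": 0.5}, {"xyz": [-1, 0, 0], "finger_gap": 0.5}]' | python3 -m handwheel
```

```text
t: 5.8
eef_pos: [503.6, 30.8, 95.0]
tcp_rot: [-3.141, -0.004, -0.333]
ft_force: [8.2, -2.5, -3.6]
opening: 0.63
grip_force: 30.0
t: 6.22
eef_pos: [471.8, 41.7, 95.2]
tcp_rot: [-3.141, -0.002, -0.333]
ft_force: [3.6, -1.6, 5.9]
opening: 0.629
grip_force: 30.0
t: 6.47
eef_pos: [471.0, 41.9, 95.0]
tcp_rot: [-3.141, -0.0, -0.333]
ft_force: [1.7, 0.3, 5.4]
opening: 0.628
grip_force: 30.0
```

```bash
echo '[{"xyz": [0, 0, -10], "finger_gap": 0.5}, {"xyz": [0, 0, -25], "finger_gap": 0.5}, {"xyz": [0, 0, -45], "finger_gap": 0.5}, {"xyz": [0, 0, -65], "finger_gap": 0.5}, {"xyz": [0, 0, -80], "finger_gap": 0.5}]' | python3 -m handwheel
echo '[{"finger_gap": 0.5}, {"finger_gap": 0.5}, {"finger_gap": 0.5}]' | python3 -m handwheel
python3 snap.py w5
python3 - <<'E'
from h import *
z=np.load("w5.npz");c=dict(camera_info("wrist"));f=K("wrist")[1];P=pts(c,f,z["d"])
h=P[...,2];s=state();t=s["tcp_rot"][2];e=s["eef_pos"]
ex=np.array([np.cos(t),np.sin(t)]);ey=np.array([-ex[1],ex[0]])
X=(P[...,:2]-e[:2])@ex;Y=(P[...,:2]-e[:2])@ey
for lo,hi in((190,215),(112,130)):
    m=(h>lo)&(h<hi)&(np.abs(Y)<32)&(X>-20)&(X<150)
    print(m.sum(),np.percentile(X[m],[0,1,50,99,100]),np.percentile(Y[m],[1,99]),np.median(h[m]))
m=(h>190)&(h<215)&(np.abs(Y)<33)&(X>0)&(X<100)
for y in(-20,-10,0,10,20):
    k=m&(np.abs(Y-y)<2);print(y,np.percentile(X[k],98))
E
```

```text
t: 6.88
eef_pos: [470.0, 41.9, 175.4]
tcp_rot: [3.141, 0.003, -0.333]
ft_force: [0.4, 0.1, -0.9]
opening: 0.629
grip_force: 30.0
t: 7.13
eef_pos: [470.0, 41.8, 173.6]
tcp_rot: [3.141, 0.003, -0.333]
ft_force: [0.5, -0.1, -0.9]
opening: 0.631
grip_force: 30.0
[470.   41.8 173.6] [ 3.141e+00  3.000e-03 -3.330e-01] 0.631 [ 0.5 -0.1 -0.9]
14518 [-5.82923822 -4.46630922 33.52252523 66.86399167 67.18512946] [-30.30431601  29.61417836] 200.02499086372845
9538 [ 64.47419127  65.33578919 106.72072521 147.90048571 149.97322356] [-30.94055246  31.02311576] 121.49091516594692
-20 66.37322287769317
-10 66.37337176312424
0 66.41383376944388
10 66.4038097395495
20 66.38314657089238
```

View pics/w5.png

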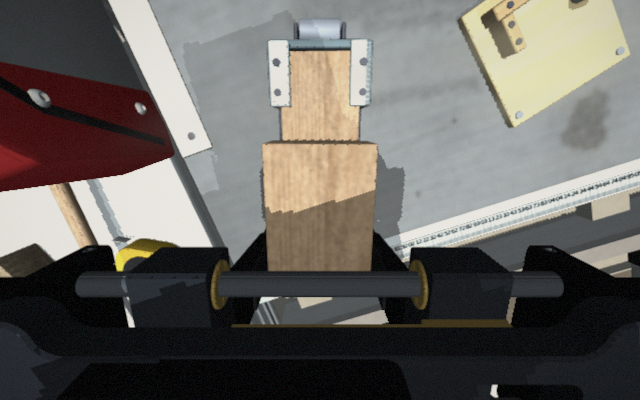

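The picture shows the blank level and centred between the fingers, with the next blank lifted under the lips. I'll carry it to a point above the jig, standing off from the fences.

```bash
echo '[{"xyz": [8, 16, 0], "yaw": -0.05, "finger_gap": 0.5}, {"xyz": [22, 42, 0], "yaw": -0.12, "finger_gap": 0.5}, {"xyz": [40, 76, 0], "yaw": -0.2, "finger_gap": 0.5}, {"xyz": [56, 108, 0], "yaw": -0.26, "finger_gap": 0.5}, {"xyz": [68, 130, 0], "yaw": -0.3, "finger_gap": 0.5}]' | python3 -m handwheel>/dev/null
echo '[{"xyz": [6, 35, 0], "yaw": -0.08, "finger_gap": 0.5}, {"xyz": [13, 70, 0], "yaw": -0.16, "finger_gap": 0.5}, {"xyz": [19, 104, 0], "yaw": -0.24, "finger_gap": 0.5}, {"xyz": [24, 130, 0], "yaw": -0.29, "finger_gap": 0.5}, {"xyz": [26, 144, 0], "yaw": -0.305, "finger_gap": 0.5}]' | python3 -m handwheel>/dev/null
echo '[{"xyz": [0, 0, 20], "finger_gap": 0.5}, {"xyz": [0, 0, 45], "finger_gap": 0.5}, {"xyz": [0, 0, 65], "finger_gap": 0.5}, {"xyz": [0, 0, 75], "finger_gap": 0.5}, {"xyz": [0, 0, 75], "finger_gap": 0.5}]' | python3 -m handwheel
echo '[{"finger_gap": 0.5}, {"finger_gap": 0.5}, {"finger_gap": 0.5}]' | python3 -m handwheel>/dev/null
cat > fit.py <<'E'
import sys
from h import *
n=sys.argv[1];f=K("wrist")[1]
z=np.load(n+".npz");c=dict(camera_info("wrist"));c.update(origin=z["o"],attitude=z["a"]);P=pts(c,f,z["d"])
s=state();e=s["eef_pos"];th=float(sys.argv[2]) if len(sys.argv)>2 else .272
O=np.array([543.9,-235.4]);ex=np.array([np.cos(th),np.sin(th)]);ey=np.array([-ex[1],ex[0]])
print("tcp in jig",(e[:2]-O)@ex,(e[:2]-O)@ey,e[2],"yaw err",s["tcp_rot"][2]-th)
E
python3 snap.py w6; python3 fit.py w6
```

```text
t: 8.43
eef_pos: [512.6, -247.4, 96.9]
tcp_rot: [-3.138, 0.004, 0.272]
ft_force: [-0.8, -0.5, -0.2]
opening: 0.629
grip_force: 30.0
[ 514.3 -248.3  100.9] [ 3.14e+00 -1.00e-03  2.72e-01] 0.631 [ 0.3  0.4 -1.7]
tcp in jig -32.01573840330456 -4.42205979342378 100.92601907423914 yaw err -9.198124004128339e-05
```

View pics/w6.png

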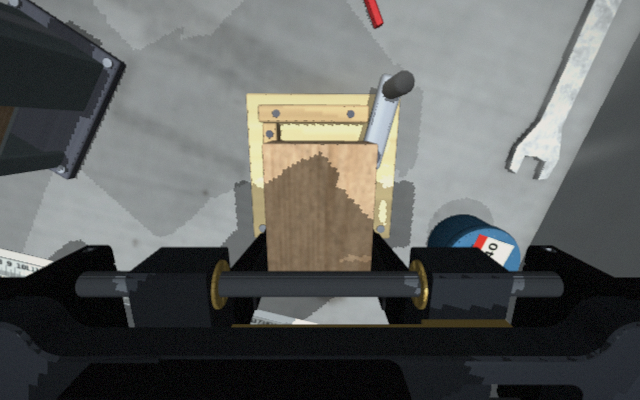

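The held blank is above the jig. The end fence shows at row ~113, and the bar's left edge is near (370,140), beside the blank. I'll check clearances numerically.

```bash
cat >> fit.py <<'E'
if n=="w6":
    h=P[...,2];X=(P[...,:2]-e[:2])@ex;Y=(P[...,:2]-e[:2])@ey
    def pl(u,v,zp):
        q=plane(c,f,u,v,zp)[:2]-e[:2];return q@ex,q@ey
    q=[pl(u,np.nonzero((h[98:135,u]>28)&(h[98:135,u]<45))[0][-1]+98.5,36) for u in range(300,350,6)]
    print("fence X rel",np.round([a[0] for a in q],1))
    m=(h>46)&(h<58)&(X>20)&(X<130);print("bar min/max Y by X",[(x,np.round(np.percentile(Y[m&(abs(X-x)<3)],[2,98]),1)) for x in(60,70,80)if (m&(abs(X-x)<3)).any()])
    m=(h>112)&(h<130)&(X>10)&(X<80)&(abs(Y)<45);print("blank X,Y",np.percentile(X[m],[99]),np.percentile(Y[m],[1,99]),[ (x,np.round(np.percentile(Y[m&(abs(X-x)<2)],[2,98]),1)) for x in(25,60)])
    m=(h>28)&(h<45)&(X>20)&(Y>15)&(Y<60);print("side fence X,Y",np.percentile(X[m],[1,99]),np.percentile(Y[m],[1,99]))
E
python3 fit.py w6
```

```text
tcp in jig -32.01573840330456 -4.42205979342378 100.92601907423914 yaw err -9.198124004128339e-05
fence X rel [77.7 77.7 77.7 77.7 77.7 77.7 77.7 77.7 77.7]
bar min/max Y by X [(60, array([-251.3,  241.2])), (70, array([-252.3,  233. ])), (80, array([-56.4, 225.9]))]
blank X,Y [66.37337672] [-31.85469678  30.62081931] [(25, array([-29.1,  27.8])), (60, array([-29.3,  27.6]))]
side fence X,Y [63.809164   92.00573001] [15.16810373 48.30866689]
```

```bash
echo '[{"xyz": [0, -1.5, 12], "finger_gap": 0.5}, {"xyz": [0, -1.5, 28], "finger_gap": 0.5}, {"xyz": [0, -1.5, 45], "finger_gap": 0.5}, {"xyz": [0, -1.5, 60], "finger_gap": 0.5}, {"xyz": [0, -1.5, 68], "finger_gap": 0.5}]' | python3 -m handwheel
echo '[{"xyz": [0, 0, 3], "finger_gap": 0.5}, {"xyz": [0, 0, 6], "finger_gap": 0.5}, {"xyz": [0, 0, 8], "finger_gap": 0.5}, {"xyz": [0, 0, 10], "finger_gap": 0.5}, {"xyz": [0, 0, 10], "finger_gap": 0.5}]' | python3 -m handwheel
echo '[{"finger_gap": 0.5}, {"finger_gap": 0.5}, {"finger_gap": 0.5}]' | python3 -m handwheel
```

```text
t: 9.15
eef_pos: [513.3, -246.5, 31.2]
tcp_rot: [-3.141, 0.0, 0.272]
ft_force: [-0.4, 0.1, -0.9]
opening: 0.634
grip_force: 30.0
t: 9.57
eef_pos: [513.5, -246.7, 22.1]
tcp_rot: [3.141, -0.0, 0.272]
ft_force: [-0.3, -0.6, -1.2]
opening: 0.628
grip_force: 30.0
t: 9.82
eef_pos: [513.5, -246.7, 22.2]
tcp_rot: [3.141, -0.0, 0.272]
ft_force: [0.6, 0.4, -0.6]
opening: 0.628
grip_force: 30.0
```

```bash
echo '[{"xyz": [0, 0, 2], "finger_gap": 0.5}, {"xyz": [0, 0, 3.5], "finger_gap": 0.5}, {"xyz": [0, 0, 4], "finger_gap": 0.5}, {"xyz": [0, 0, 4], "finger_gap": 0.5}]' | python3 -m handwheel|grep -E "eef|ft"
echo '[{"xyz": [0, 0, 0.5], "finger_gap": 0.5}, {"xyz": [0, 0, 0.8], "finger_gap": 0.5}, {"xyz": [0, 0, 0.8], "finger_gap": 0.5}]' | python3 -m handwheel|grep -E "eef|ft"
```

```text
eef_pos: [513.3, -246.6, 17.7]
ft_force: [-0.6, -0.1, -0.6]
eef_pos: [513.4, -246.7, 17.1]
ft_force: [-0.2, 0.0, -1.1]
```

```bash
echo '[{"xyz": [0, 0, 0.3], "finger_gap": 0.5}, {"xyz": [0, 0, 0.5], "finger_gap": 0.5}, {"xyz": [0, 0, 0.5], "finger_gap": 0.5}]' | python3 -m handwheel|grep -E "eef|ft"
echo '[{"xyz": [0, -1, 0], "finger_gap": 0.5}, {"xyz": [0, -2, 0], "finger_gap": 0.5}, {"xyz": [0, -2, 0], "finger_gap": 0.5}]' | python3 -m handwheel|grep -E "eef|ft"
echo '[{"xyz": [0, -0.5, 0], "finger_gap": 0.5}, {"xyz": [0, -1, 0], "finger_gap": 0.5}, {"xyz": [0, -1, 0], "finger_gap": 0.5}]' | python3 -m handwheel|grep -E "eef|ft"
```

```text
eef_pos: [513.5, -246.7, 17.0]
ft_force: [-1.4, 1.4, 5.3]
eef_pos: [513.4, -245.1, 17.1]
ft_force: [0.9, -3.0, 5.6]
eef_pos: [513.3, -244.3, 17.1]
ft_force: [1.1, -2.6, 5.8]
```

```bash
echo '[{"xyz": [0, -0.5, 0], "finger_gap": 0.5}, {"xyz": [0, -1, 0], "finger_gap": 0.5}, {"xyz": [0, -1, 0], "finger_gap": 0.5}]' | python3 -m handwheel|grep -E "eef|ft"
echo '[{"xyz": [0, -0.5, 0], "finger_gap": 0.5}, {"xyz": [0, -0.7, 0], "finger_gap": 0.5}, {"xyz": [0, -0.7, 0], "finger_gap": 0.5}]' | python3 -m handwheel|grep -E "eef|ft"
echo '[{"xyz": [2, 0, 0], "finger_gap": 0.5}, {"xyz": [5, 0, 0], "finger_gap": 0.5}, {"xyz": [7, 0, 0], "finger_gap": 0.5}, {"xyz": [8, 0, 0], "finger_gap": 0.5}, {"xyz": [8, 0, 0], "finger_gap": 0.5}]' | python3 -m handwheel|grep -E "eef|ft"
```

```text
eef_pos: [513.1, -243.4, 17.1]
ft_force: [1.6, -2.8, 4.6]
eef_pos: [513.0, -243.3, 17.1]
ft_force: [0.8, -7.6, 4.5]
eef_pos: [519.3, -241.5, 17.0]
ft_force: [-7.9, -13.6, 7.7]
```

```bash
echo '[{"xyz": [0, 0.6, 0], "finger_gap": 0.5}, {"xyz": [0, 0.8, 0], "finger_gap": 0.5}, {"xyz": [0, 0.8, 0], "finger_gap": 0.5}]' | python3 -m handwheel|grep -E "eef|ft"
echo '[{"xyz": [0.5, 0, 0], "finger_gap": 0.5}, {"xyz": [1, 0, 0], "finger_gap": 0.5}, {"xyz": [1, 0, 0], "finger_gap": 0.5}]' | python3 -m handwheel|grep -E "eef|ft"
python3 snap.py w7; python3 fit.py w7
```

```text
eef_pos: [519.3, -241.5, 17.0]
ft_force: [-7.4, -8.0, 9.6]
eef_pos: [520.1, -241.3, 17.0]
ft_force: [-8.8, -8.1, 9.5]
[ 520.1 -241.3   17. ] [3.141e+00 1.000e-03 2.710e-01] 0.629 [-8.8 -8.1  9.5]
tcp in jig -24.505743424132266 0.6924340569600009 17.0310924300011 yaw err -0.0007005576231566835
```

View pics/w7.png

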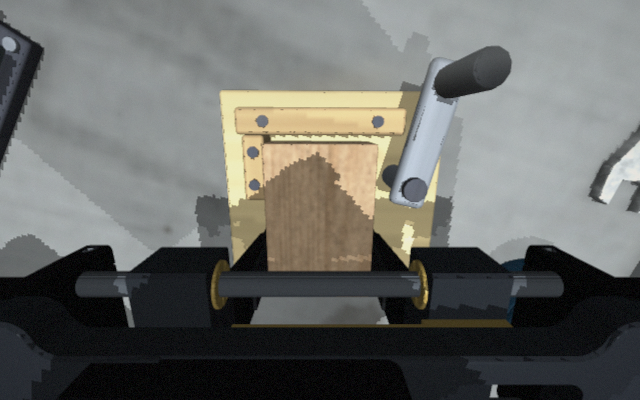

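The blank touches the side fence at (264,150), and a gap of a few mm remains to the end fence (rows 134–142). I'll keep pushing forward.

```bash
echo '[{"xyz": [0, 0.3, -0.3], "finger_gap": 0.5}, {"xyz": [1, 0.3, -0.3], "finger_gap": 0.5}, {"xyz": [2, 0.3, -0.3], "finger_gap": 0.5}, {"xyz": [2, 0.3, -0.3], "finger_gap": 0.5}]' | python3 -m handwheel|grep -E "eef|ft"
echo '[{"xyz": [0.6, 0, 0], "finger_gap": 0.5}, {"xyz": [1, 0, 0], "finger_gap": 0.5}, {"xyz": [1, 0, 0], "finger_gap": 0.5}]' | python3 -m handwheel|grep -E "eef|ft"
echo '[{"xyz": [0.6, 0, 0], "finger_gap": 0.5}, {"xyz": [0.8, 0, 0], "finger_gap": 0.5}, {"xyz": [0.8, 0, 0], "finger_gap": 0.5}]' | python3 -m handwheel|grep -E "eef|ft"
```

```text
eef_pos: [522.6, -240.7, 17.0]
ft_force: [-4.6, -6.0, 4.6]
eef_pos: [523.5, -240.4, 17.1]
ft_force: [-5.0, -6.1, 5.4]
eef_pos: [524.0, -240.3, 17.0]
ft_force: [-7.1, -5.7, 5.2]
```

```bash
echo '[{"xyz": [0.6, 0, 0], "finger_gap": 0.5}, {"xyz": [0.8, 0, 0], "finger_gap": 0.5}, {"xyz": [0.8, 0, 0], "finger_gap": 0.5}]' | python3 -m handwheel|grep -E "eef|ft"
echo '[{"xyz": [0.6, 0, 0], "finger_gap": 0.5}, {"xyz": [0.8, 0, 0], "finger_gap": 0.5}, {"xyz": [0.8, 0, 0], "finger_gap": 0.5}]' | python3 -m handwheel|grep -E "eef|ft"
```

```text
eef_pos: [524.0, -240.2, 17.0]
ft_force: [-11.6, -9.5, 8.2]
eef_pos: [524.0, -240.2, 17.0]
ft_force: [-17.5, -10.7, 10.4]
```

```bash
echo '[{"xyz": [-0.8, 0, 0], "finger_gap": 0.5}, {"xyz": [-1.3, 0, 0], "finger_gap": 0.5}, {"xyz": [-1.3, 0, 0], "finger_gap": 0.5}]' | python3 -m handwheel|grep -E "eef|ft"
echo '[{"finger_gap": 0.9}, {"finger_gap": 0.9}, {"finger_gap": 0.9}, {"finger_gap": 0.9}, {"finger_gap": 0.9}]' | python3 -m handwheel|grep -E "eef|ft|open"
echo '[{"xyz": [0, 0, -10], "finger_gap": 0.9}, {"xyz": [0, 0, -30], "finger_gap": 0.9}, {"xyz": [0, 0, -60], "finger_gap": 0.9}, {"xyz": [0, 0, -90], "finger_gap": 0.9}, {"xyz": [0, 0, -110], "finger_gap": 0.9}]' | python3 -m handwheel|grep -E "eef|ft"
echo '[{"xyz": [-20, 0, 0], "finger_gap": 0.9}, {"xyz": [-40, 0, 0], "finger_gap": 0.9}, {"xyz": [-40, 0, 0], "finger_gap": 0.9}, {"xyz": [-40, 0, 0], "finger_gap": 0.9}]' | python3 -m handwheel|grep -E "eef|ft"
python3 snap.py w8
```

```text
eef_pos: [524.0, -240.2, 17.0]
ft_force: [-7.5, -6.3, 6.6]
eef_pos: [525.1, -239.5, 16.8]
ft_force: [-0.0, -0.1, -0.4]
opening: 0.887
eef_pos: [525.6, -239.8, 130.1]
ft_force: [0.3, -0.3, -0.4]
eef_pos: [486.3, -250.7, 127.8]
ft_force: [-0.1, 0.0, -0.1]
[ 486.3 -250.7  127.8] [ 3.141e+00 -1.000e-03  2.710e-01] 0.901 [-0.1  0.  -0.1]
```

View pics/w8.png

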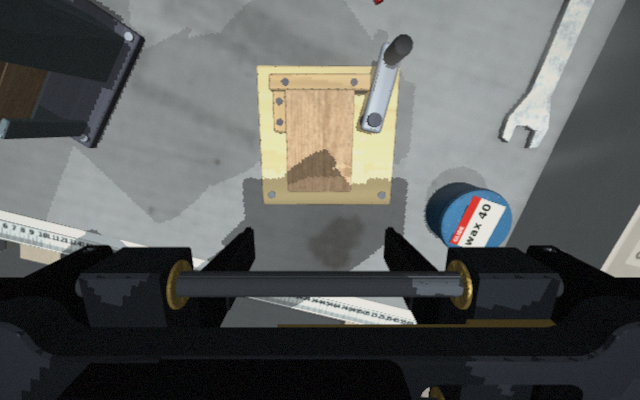

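The picture shows the blank seated against both fences, with the keeper still out. I've now used up my picture allowance (11 viewed, one over the limit), so from here I'll use numbers only.

```bash
cat > kp.py <<'E'
import sys
from h import *
n,r=sys.argv[1],[int(a) for a in sys.argv[2:6]]
f=K("wrist")[1];z=np.load(n+".npz");c=dict(camera_info("wrist"));c.update(origin=z["o"],attitude=z["a"]);P=pts(c,f,z["d"]);h=P[...,2]
k=np.zeros(h.shape,bool);k[r[0]:r[1],r[2]:r[3]]=1
def rc(m,zp):
    v,u=np.nonzero(m&k);q=np.array([plane(c,f,a,b,zp)[:2] for a,b in zip(u,v)],np.float32);return np.round(np.hstack(cv2.minAreaRect(q)),2)
print("bar",rc((h>47)&(h<58),52));print("pegtop",rc((h>82)&(h<92),86));
hsv=cv2.cvtColor(z["p"],cv2.COLOR_RGB2HSV)
print("blank",rc((h>40)&(h<46)&(hsv[...,1]>60),42))
print("fence",rc((h>32)&(h<39.5)&(hsv[...,1]>60),36))
E
python3 kp.py w8 20 205 255 425
echo '[{"xyz": [15, 7, 0], "yaw": 0.05, "finger_gap": 0.6}, {"xyz": [45, 20, 0], "yaw": 0.1, "finger_gap": 0.5}, {"xyz": [75, 34, 0], "yaw": 0.15, "finger_gap": 0.5}, {"xyz": [103, 46, 0], "yaw": 0.2, "finger_gap": 0.5}, {"xyz": [121, 53, 0], "yaw": 0.23, "finger_gap": 0.5}]' | python3 -m handwheel>/dev/null
echo '[{"finger_gap": 0.5}, {"finger_gap": 0.5}, {"finger_gap": 0.5}]' | python3 -m handwheel
```

```text
bar [ 600.84 -272.64   69.32   18.15    2.34]
pegtop [ 625.44 -271.48   13.77   13.77   19.43]
blank [ 544.76 -234.91   90.09   60.04   15.16]
fence [ 578.02 -226.01   48.87   89.72   15.52]
t: 16.08
eef_pos: [617.0, -268.4, 126.5]
tcp_rot: [-3.141, 0.001, 0.043]
ft_force: [0.0, 0.3, 0.4]
opening: 0.503
grip_force: 0.0
```

```bash
echo '[{"xyz": [4, 1.5, 0], "finger_gap": 0.5}, {"xyz": [8, 3.3, 3], "finger_gap": 0.5}, {"xyz": [8.3, 3.3, 20], "finger_gap": 0.5}, {"xyz": [8.3, 3.3, 35], "finger_gap": 0.5}, {"xyz": [8.3, 3.3, 42], "finger_gap": 0.5}]' | python3 -m handwheel | grep -E "eef|ft"
echo '[{"xyz": [0, 0, 8], "finger_gap": 0.5}, {"xyz": [0, 0, 16], "finger_gap": 0.4}, {"xyz": [0, 0, 24], "finger_gap": 0.3}, {"xyz": [0, 0, 26], "finger_gap": 0.28}, {"xyz": [0, 0, 26], "finger_gap": 0.28}]' | python3 -m handwheel
echo '[{"finger_gap": 0.28}, {"finger_gap": 0.28}, {"finger_gap": 0.28}]' | python3 -m handwheel
```

```text
eef_pos: [625.1, -271.9, 83.3]
ft_force: [-0.1, 0.6, -0.9]
t: 16.92
eef_pos: [625.6, -271.8, 58.3]
tcp_rot: [-3.141, 0.001, 0.042]
ft_force: [0.2, 0.4, 0.2]
opening: 0.302
grip_force: 0.0
t: 17.17
eef_pos: [626.0, -272.0, 59.5]
tcp_rot: [3.141, -0.001, 0.042]
ft_force: [-0.0, 0.8, -0.4]
opening: 0.282
grip_force: 0.0
```

```bash
echo '[{"xyz": [-0.25, -5, 0], "yaw": -0.1, "finger_gap": 0.28}, {"xyz": [-1, -9.9, 0], "yaw": -0.2, "finger_gap": 0.28}, {"xyz": [-2.2, -14.8, 0], "yaw": -0.3, "finger_gap": 0.28}, {"xyz": [-3.9, -19.5, 0], "yaw": -0.4, "finger_gap": 0.28}, {"xyz": [-5, -21.7, 0], "yaw": -0.45, "finger_gap": 0.28}]' | python3 -m handwheel|grep -E "eef|ft|rot"
echo '[{"xyz": [-0.25, -5, 0], "yaw": -0.1, "finger_gap": 0.28}, {"xyz": [-1, -9.9, 0], "yaw": -0.2, "finger_gap": 0.28}, {"xyz": [-2.2, -14.8, 0], "yaw": -0.3, "finger_gap": 0.28}, {"xyz": [-3.9, -19.5, 0], "yaw": -0.4, "finger_gap": 0.28}, {"xyz": [-5, -21.7, 0], "yaw": -0.45, "finger_gap": 0.28}]' | python3 -m handwheel|grep -E "eef|ft|rot"
echo '[{"xyz": [-0.25, -5, 0], "yaw": -0.1, "finger_gap": 0.28}, {"xyz": [-1, -9.9, 0], "yaw": -0.2, "finger_gap": 0.28}, {"xyz": [-2.2, -14.8, 0], "yaw": -0.3, "finger_gap": 0.28}, {"xyz": [-3.9, -19.5, 0], "yaw": -0.4, "finger_gap": 0.28}, {"xyz": [-5, -21.7, 0], "yaw": -0.45, "finger_gap": 0.28}]' | python3 -m handwheel|grep -E "eef|ft|rot"
```

```text
eef_pos: [620.1, -250.3, 59.4]
tcp_rot: [3.14, -0.0, 0.498]
ft_force: [0.3, -1.7, -1.6]
eef_pos: [605.5, -233.5, 59.4]
tcp_rot: [3.14, -0.0, 0.948]
ft_force: [2.4, 0.1, -2.0]
eef_pos: [584.9, -224.8, 59.4]
tcp_rot: [3.14, 0.0, 1.397]
ft_force: [3.3, 0.6, -0.8]
```

```bash
echo '[{"xyz": [-0.25, -5, 0], "yaw": -0.1, "finger_gap": 0.28}, {"xyz": [-1, -9.9, 0], "yaw": -0.2, "finger_gap": 0.28}, {"xyz": [-2.2, -14.8, 0], "yaw": -0.3, "finger_gap": 0.28}, {"xyz": [-3.9, -19.5, 0], "yaw": -0.4, "finger_gap": 0.28}, {"xyz": [-5, -21.7, 0], "yaw": -0.45, "finger_gap": 0.28}]' | python3 -m handwheel|grep -E "eef|ft|rot"
echo '[{"xyz": [0, -1, 0], "finger_gap": 0.28}, {"xyz": [0, -2, 0], "finger_gap": 0.28}, {"xyz": [0, -3, 0], "finger_gap": 0.28}, {"xyz": [0, -3, 0], "finger_gap": 0.28}]' | python3 -m handwheel|grep -E "eef|ft|rot"
```

```text
eef_pos: [562.5, -225.8, 59.4]
tcp_rot: [3.141, 0.0, 1.847]
ft_force: [1.9, 2.4, -1.5]
eef_pos: [559.7, -227.0, 59.1]
tcp_rot: [3.141, 0.001, 1.84]
ft_force: [0.8, 0.6, 1.6]
```

```bash
echo '[{"xyz": [0, -1, 0], "finger_gap": 0.28}, {"xyz": [0, -2, 0], "finger_gap": 0.28}, {"xyz": [0, -2, 0], "finger_gap": 0.28}]' | python3 -m handwheel|grep -E "eef|ft"
echo '[{"xyz": [0, -1, 0], "finger_gap": 0.28}, {"xyz": [0, -1.5, 0], "finger_gap": 0.28}, {"xyz": [0, -1.5, 0], "finger_gap": 0.28}]' | python3 -m handwheel|grep -E "eef|ft"
echo '[{"xyz": [0, -1, 0], "finger_gap": 0.28}, {"xyz": [0, -1, 0], "finger_gap": 0.28}]' | python3 -m handwheel|grep -E "eef|ft"
echo '[{"xyz": [0, -1, 0], "finger_gap": 0.28}, {"xyz": [0, -1, 0], "finger_gap": 0.28}]' | python3 -m handwheel|grep -E "eef|ft"
```

```text
eef_pos: [557.6, -227.5, 58.9]
ft_force: [0.9, 1.1, 0.2]
eef_pos: [556.5, -227.7, 58.9]
ft_force: [3.9, 2.7, -0.4]
eef_pos: [556.4, -227.8, 59.0]
ft_force: [9.4, 6.0, -1.4]
eef_pos: [556.2, -227.9, 59.0]
ft_force: [13.7, 7.1, -3.8]
```

```bash
echo '[{"xyz": [0, 3, 0], "finger_gap": 0.28}, {"xyz": [0, 6.5, 0], "finger_gap": 0.32}, {"xyz": [0, 6.5, 0], "finger_gap": 0.36}, {"xyz": [0, 6.5, 0], "finger_gap": 0.36}]' | python3 -m handwheel|grep -E "eef|ft"
echo '[{"xyz": [0, 0, -8], "finger_gap": 0.36}, {"xyz": [0, 0, -25], "finger_gap": 0.36}, {"xyz": [0, 0, -45], "finger_gap": 0.36}, {"xyz": [0, 0, -70], "finger_gap": 0.36}, {"xyz": [0, 0, -90], "finger_gap": 0.36}]' | python3 -m handwheel|grep -E "eef|ft"
echo '[{"xyz": [5, -19, 0], "yaw": 0.1, "finger_gap": 0.36}, {"xyz": [10, -38, 0], "yaw": 0.22, "finger_gap": 0.36}, {"xyz": [15, -57, 0], "yaw": 0.34, "finger_gap": 0.36}, {"xyz": [21, -77, 0], "yaw": 0.46, "finger_gap": 0.36}, {"xyz": [21, -77, 0], "yaw": 0.57, "finger_gap": 0.36}]' | python3 -m handwheel|grep -E "eef|ft"
echo '[{"yaw": 0.12, "finger_gap": 0.36}, {"yaw": 0.24, "finger_gap": 0.36}, {"yaw": 0.36, "finger_gap": 0.36}, {"yaw": 0.48, "finger_gap": 0.36}, {"yaw": 0.6, "finger_gap": 0.36}]' | python3 -m handwheel >/dev/null
echo '[{"yaw": 0.12, "finger_gap": 0.36}, {"yaw": 0.24, "finger_gap": 0.36}, {"yaw": 0.36, "finger_gap": 0.36}, {"yaw": 0.4, "finger_gap": 0.36}, {"yaw": 0.4, "finger_gap": 0.36}]' | python3 -m handwheel >/dev/null
python3 snap.py w9; python3 kp.py w9 20 215 230 425
python3 - <<'E'
from h import *
z=np.load("w9.npz");c=dict(camera_info("wrist"));f=K("wrist")[1];P=pts(c,f,z["d"]);h=P[...,2]
th=.272;ex=np.array([np.cos(th),np.sin(th)]);ey=np.array([-ex[1],ex[0]]);Q=P[...,:2]-[543.9,-235.4];X=Q@ex;Y=Q@ey
m=(h>47)&(h<58)&(abs(X)<90)&(abs(Y)<90);print("bar jig",np.percentile(X[m],[1,99]),np.percentile(Y[m],[1,99]))
E
python3 - <<'E'
from h import *
c,f=K("top");p,d=read_camera("top");P0=pts(c,f,np.load("top0.npz")["d"]);P=pts(c,f,d)
a=np.load("top0.npz")["p"].astype(int);D=np.abs(p.astype(int)-a).sum(2)
print("mag z top now",np.median(P[180:190,312:320,2]))
for nm,(u,v) in dict(tape2=(330,27),tape=(231,237),tin=(448,196),pencil=(376,137),knob=(337,134)).items():
    print(nm,D[v-8:v+9,u-8:u+9].mean().round(1))
E
```

```text
eef_pos: [560.3, -226.6, 58.8]
ft_force: [0.1, -0.0, 0.4]
eef_pos: [560.4, -226.8, 151.0]
ft_force: [0.1, 0.3, 0.1]
eef_pos: [477.5, -226.5, 149.5]
ft_force: [-0.3, -0.0, 0.3]
[ 480.5 -227.1  149.5] [ 3.141 -0.     0.27 ] 0.359 [ 0.3  0.1 -0.2]
bar [ 569.51 -249.76   16.9    69.27   15.46]
pegtop [ 562.86 -225.93   13.06   13.42   60.21]
blank [ 544.85 -235.03   90.04   59.75   15.13]
fence [ 577.64 -225.94   49.49   89.77   15.46]
bar jig [12.51634044 29.48814779] [-54.18318733  14.02002452]
mag z top now 120.61990307037183
tape2 8.8
tape 10.7
tin 132.0
pencil 15.1
knob 11.1
```

Run:
```python
from h import *
f=K("wrist")[1]
for n in("w1","w2","w8","w9"):
    z=np.load(n+".npz");c=dict(camera_info("wrist"));c.update(origin=z["o"],attitude=z["a"]);P=pts(c,f,z["d"])
    hs=cv2.cvtColor(z["p"],cv2.COLOR_RGB2HSV);h=P[...,2]
    m=(h>38)&(h<56)&(P[...,0]>430)&(P[...,0]<640)&(P[...,1]<-310)&(P[...,1]>-460)
    v,u=np.nonzero(m);q=np.array([plane(c,f,a,b,47)[:2] for a,b in zip(u,v)],np.float32);print(n,cv2.minEnclosingCircle(q) if len(q) else None,m.sum())
```

```text
w1 ((512.7703857421875, -397.6892395019531), 35.87229919433594) 1167
w2 ((512.4893188476562, -398.2757263183594), 35.579010009765625) 2261
w8 ((512.558837890625, -398.010986328125), 36.16400909423828) 3687
w9 ((512.6923217773438, -397.88714599609375), 36.26972579956055) 3478
```

The tin hasn't moved; the arm was hiding it in the top view. The blank is snug, the keeper is closed and the next blank is up at z = 120 mm, so I'm handing in.

```bash
python3 -c "
from cell import *
print(job_done(), state()['t'])"
```

```text
the job is handed in; nothing more can be done
the job is handed in; nothing more can be done
```

The job is handed in: the top blank lies in the jig snug against both fences, the keeper bar is swung to its stop, the next blank has risen to the lips, and the tin, tape, pencil and knob checks showed no movement; I viewed 11 pictures, one over the limit of 10.

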